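# Cock the bench marking stamp, load a brass blank and fire it

### The arm

A 6-joint arm with a two-finger parallel gripper is mounted at the origin on the work surface. World frame = base frame: x ahead of the robot, y to its left, z up, the work surface at z = 0. Lengths are in m, angles in degrees, forces in N, time in s.
With the tool pointing down it reaches from about 0.25 to 0.725 m from the base axis. Payload 9.7 kg.
Tool frame: the origin (TCP) lies between the finger pads; the fingertips stand 11 mm ahead of it and the grasp point (between the pads) lies 8 mm behind it; z points along the fingers, y is the line along which they close (so a half turn about z gives the same grasp; the last joint's range is limited). The gripper opens to 85 mm and grips with 20 to 120 N. Pads are 22 mm wide; open, the fingers measure 114 mm over their backs; the gripper's body (76 mm by 85 mm) begins 54 mm behind the grasp point. The pads swing forward as they close: fully open they stand 13 mm farther back than shut.
Start: joints at [74.886, 4.979, 10.078, 95.1, 0, 90], TCP at [0.143, 0.531, 0.242] pointing down, gripper open.
Joint ranges: [-179.16, 179.16], [-48.56, 103.87], [-65.8, 70.77], [-126.05, 130.52], [-82.76, 87.17], [-180, 180]. Speed limits (degrees/s): [127.2, 127.2, 147.25, 180, 180, 180].

### API

Orientations are given as [roll, pitch, yaw] about the fixed x, y, z axes, in that order (R = Rz(yaw) Ry(pitch) Rx(roll)).
In Python, from workcell import monitor, cams, ticket gives the robot as it stands.
- The arm moves only by the tool carry_out, never from a script. Its argument "plan" is a list of rows, each an object with "travel": the shift along the world's x, y, z as a fraction of full scale, a list of three; "angular": the turn, a rotation vector about the world's x, y, z as a fraction of full scale, a list of three; "grip": the gripper's target within -1 to 1 (fully open at 1, half-way at 0, shut at -1). In form: [{"travel": [x, y, z], "angular": [ax, ay, az], "grip": grip}, ...]. A call has 1 to 8 rows; each row is the pose to reach, as a shift and turn from the pose commanded when the call began; what a row does not reach only later rows make up. Full scale, the value 1, is 300 mm for a shift and 0.5 rad for a turn. A row lasts 1/12 s, in which the tool goes at most 41.7 mm and 7.16 degrees, less where a joint would pass 70% of its speed; a pose out of reach is approached as far as the arm can. A call with a number of a shift or a turn outside -1 to 1 is refused whole. A call with a gripper value outside its range is refused whole. The fingers move at their own pace and stop on an object; "grip_force" is the grip in N (left out, the last holds). Time passes only in rows, so rows that repeat a pose let the fingers close. It gives the time, the measured TCP pose, the force, the opening and the grip force at its end, in the units of the state.
- monitor.get_obs(): the state, without advancing time (a new reading comes with each control period).
- cams.camera(name): name is "side" or "top" or "wrist"; returns a dict with "frame" (384x512x3 uint8, red, green, blue), "mtx" (3x3 intrinsics, pixels), "view" (4x4, takes a point from world to camera coordinates); the wrist camera has in their place "T_tool_cam" (4x4, takes a point from camera to tool coordinates, whose origin is the TCP and whose axes are the flange's). Camera axes: x right, y up, looking along -z (the intrinsics and any distortion apply to the point x, -y, -z); pixel columns grow to the right and rows downward; lengths in m; the calibration is good to about 2 mm. The wrist camera is an equidistant fisheye: a pixel r from the principal point sees the ray r / f radians off the axis. A picture is of the moment at which its call begins: read the wrist's pose just before it. There is no depth.
- ticket.job_done(): hands the job in; it is judged then, once.
The state is a dict: "time": time; "q": joint angles; "qd": joint speeds; "joint_efforts": joint torques, N m; "ee_pos": TCP position; "tcp_rot": TCP orientation; "wrist_force": force on the tool from outside, world axes, zero at the start; "torque": the same for the moment, N m; "opening": finger opening in m; "grasp_force": force on a finger pad.
Only numpy, scipy, OpenCV 4.12 (cv2) and the standard library are available. Lean on these libraries where they do the work, as an engineer would, in place of code of your own. Each camera call takes 0.05 s, during which the arm holds its last target. There are 200 camera calls.

### The job

End-mark the rectangular brass blank in the spring stamp: first draw the striker back by its upright handle until the sear catches and holds it by itself, stopping as soon as you feel the overdraw buffer rather than straining against it, and let go. Then stand the blank in the nest, pushed fully home against the stop, let go of it, and fire the striker onto it with the trip button, staying clear of the handle. Leave the stamp alone afterwards with the blank in the nest, and do not disturb the other things on the bench.

Things in the scene. Friction and masses are not known exactly. Their poses are not given: they have to be found in the camera images.
- stamp: spring stamp fixed to the bench (place and yaw vary): steel base 240 x 80 x 20 mm, an upright stop block and open nest at one end, a grey housing 50 mm wide, 66 mm high behind. x: draw direction, from stop to handle; z up; origin on the bench under the rod axis (38 mm high). Along x, mm: stop -152 to -130 (44 wide, 62 high), nest cheeks -130 to -90, housing -36 to 64, base -152 to 88
- striker (a joint): draw of the striker, m: 0 at rest, grows along the stamp's +x, travel 0.064. Return spring: 9 N at rest, 0.08 N more per mm. A collar hidden in the housing sets the draw at which the sear catches and holds it, anywhere from 0.030 to 0.050. Over the 13 mm before that the pull rises by 2 to 4 N (sear on its ramp), then drops. Let go before, it springs back. Resting on the struck blank: 0.005
- handle (a point): grip point of the striker's upright steel handle: a bar 14 mm thick along the draw, 24 mm wide, top 84 mm above the bench; this point is mid-bar, 66 mm above the bench, 48 mm behind the housing when at rest. It moves with the striker. The rod runs level from below it to the housing, its top 44 to 48 mm above the bench
- buffer: sprung overdraw buffer inside the housing, unseen; its frame is the stamp's (same origin and axes) while not pressed. The collar meets it 3 mm beyond the catch; from there each mm of draw adds 1.6 N. It is strained at more than 11 N on it, about 7 mm of further draw
- trip_top (a point): top centre of the trip button, a dark steel round cap 24 mm across in a brass ring on the housing's top, standing 14 mm proud (80 mm above the bench); the point sinks with it. Pressed 4 to 7 mm, with 3 to 7 N, it lets the sear go; its stop is at 9 mm. During the draw it dips about 6 mm by itself and pops up at the catch
- nest (a point): where the centre of the blank's underside is when home: on the nest's floor, 20 mm above the bench, 22.5 mm from the stop's face, midway between two cheeks 22 mm apart, 9 mm high, with sloping lead-ins above (29 mm apart at the top, 35 mm above the bench). The nest is clear only with the striker cocked (then at least 25 mm from a home blank to the nose)
- nose (a point): centre of the end face of the striker's nose, 16 mm across, 38 mm above the bench, 40 mm from the stop's face at rest; moves with the striker
- blank: rectangular brass block, 45 (its x) x 18 (its y) x 36 mm high, 0.19 to 0.30 kg, standing loose on the bench on its 45 x 18 face; origin at the centre of its underside. In the nest its x lies along the stamp's x, either way round
- billet: bystander: round brass billet, diameter 28, 34 mm high, standing; origin at the centre of its underside
- tee: bystander: brass tee piece, foot 40 x 40 x 8 mm with a 12 mm rib to 32 mm high; origin at the centre of its underside
- hammer: bystander: hammer lying on the bench
- driver: bystander: screwdriver lying on the bench
- mandrel: bystander: steel ring mandrel standing upright, foot 56 mm across, 130 mm high
- jar: bystander: amber jar, 56 mm across, 65 mm high
- wrench: bystander: wrench lying on the bench
Things that resemble listed ones, but are neither listed nor needed, are in the scene too. What is shaped like the blank but blue or purple is not meant.

How it is judged (in metres and radians):
On the way, in this order (a step that is already met when the one before it is completed fails the run):
1. the striker is cocked: it stays drawn by more than 25 mm, with the fingers off the stamp (value of joint striker above 0.025 m and velocity of joint striker between -0.02 and 0.02 m/s and contact force between the fingers and stamp below 0.1 N), for 0.3 s.
2. the blank stands home in the nest (within 2.5 mm of the stop) and is let go, with the striker still cocked (x of blank in the frame of nest between -0.0025 and 0.0025 m and y of blank in the frame of nest between -0.0035 and 0.0035 m and z of blank in the frame of nest between -0.002 and 0.003 m and angle between the x axis of blank and the x axis of stamp, either way round below 0.12 rad and angle between blank's own z axis and vertical below 0.1 rad and value of joint striker above 0.025 m and contact force between the fingers and blank below 0.1 N and linear speed of blank below 0.02 m/s), for 0.2 s.
3. the striker is fired: it flies forward faster than 0.25 m/s, with the blank in the nest (velocity of joint striker below -0.25 m/s and x of blank in the frame of nest between -0.0025 and 0.0025 m and y of blank in the frame of nest between -0.0035 and 0.0035 m and z of blank in the frame of nest between -0.002 and 0.003 m and angle between the x axis of blank and the x axis of stamp, either way round below 0.12 rad and angle between blank's own z axis and vertical below 0.1 rad).
At the end, for the whole second after the job is handed in: the blank stands in the nest, home against the stop within 2.5 mm, square to it, and the fired striker rests on its end (draw 2 to 8 mm), all at rest (x of blank in the frame of nest between -0.0025 and 0.0025 m and y of blank in the frame of nest between -0.0035 and 0.0035 m and z of blank in the frame of nest between -0.002 and 0.003 m and angle between the x axis of blank and the x axis of stamp, either way round below 0.12 rad and angle between blank's own z axis and vertical below 0.1 rad and value of joint striker between 0.002 and 0.008 m and velocity of joint striker between -0.02 and 0.02 m/s and linear speed of blank below 0.02 m/s); the robot touches nothing.
It fails at once if the overdraw buffer is strained: more than 11 N on it (contact force between buffer and anything else above 11 N).
It fails at once if a bystander is moved more than 30 mm (distance of any of billet, tee, hammer, driver, mandrel, jar, wrench from where it was at the start of the episode above 0.03 m).
It also fails if it takes over 72 s, if anything falls off the work surface, if the arm or the gripper's body presses on something with over 40 N, if the wrist force passes 120 N, or if a joint passes its speed limit or range.

## Working session

There is one attempt and no reset: what is moved stays moved. The work goes in short steps, Python scripts to look and compute and a tool call to move; the robot and the scene stay as the last step left them, time stands still between calls to the robot, and variables do not carry over. Pictures are saved under pics/ and viewed, at most 10 in all, crops included, and the job is handed in when it is done.

Besides the shell and the picture viewer there is one more tool, called after "Emit:" as name(argument=value, ...), one argument or row to a line, values as JSON. carry_out: Moves the arm, as the interface text tells. Its arguments: {"type":"object","properties":{"plan":{"type":"array","items":{"type":"object","properties":{"travel":{"type":"array","items":{"type":"number"}},"angular":{"type":"array","items":{"type":"number"}},"grip":{"type":"number"}}}},"grip_force":{"type":"number"}},"required":["plan"]}

```bash
mkdir -p pics; python3 - <<'E'
from workcell import monitor, cams
import cv2, numpy as np, pickle
o=monitor.get_obs(); print(o)
d={}
for n in ["side","top"]:
    c=cams.camera(n); d[n]=c; print(n,c["mtx"].tolist(),np.round(c["view"],4).tolist(),[k for k in c])
    cv2.imwrite(f"pics/{n}0.png",cv2.resize(c["frame"][...,::-1],(768,576)))
pickle.dump(d,open("c0.pkl","wb"))
E
```

```text
{'time': 0.0, 'q': array([7.48840955e+01, 5.01234041e+00, 1.00351442e+01, 9.50995873e+01,
       1.18651324e-03, 8.99997702e+01]), 'qd': array([-0.07791046, -0.00159815,  0.03040748,  0.03930792,  0.00089427,
        0.07794652]), 'joint_efforts': array([ 2.57575475e-04, -5.20387316e+01,  4.64804614e+01,  1.61174114e-02,
        4.48081209e-05,  5.13995246e-06]), 'ee_pos': array([0.14336485, 0.5307697 , 0.24157734]), 'tcp_rot': array([-1.79923217e+02, -1.18682009e-03,  1.64884324e+02]), 'wrist_force': array([ 0.30245162,  0.24748706, -0.17591573]), 'torque': array([-0.02833869,  0.00048206, -0.01352831]), 'grasp_force': 0.0, 'opening': 0.08547792995579648}
side [[459.665392556459, 0.0, 259.8881539697144], [0.0, 459.665392556459, 193.79078522089762], [0.0, 0.0, 1.0]] [[0.7652, -0.6438, 0.0082, -0.3858], [0.4064, 0.4928, 0.7694, -0.2631], [-0.4994, -0.5854, 0.6387, -1.1417], [0.0, 0.0, 0.0, 1.0]] ['frame', 'mtx', 'view']
top [[379.2117416576937, 0.0, 258.29011165848516], [0.0, 379.2117416576937, 183.92631994344165], [0.0, 0.0, 1.0]] [[0.0108, -0.9999, -0.0117, 0.0158], [0.994, 0.0094, 0.1091, -0.5394], [-0.1089, -0.0128, 0.994, -1.3869], [0.0, 0.0, 0.0, 1.0]] ['frame', 'mtx', 'view']
```

View pics/side0.png

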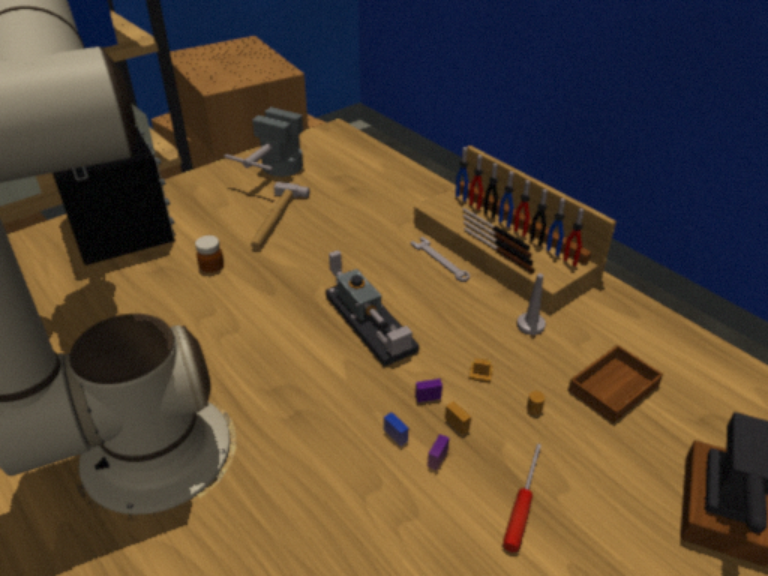

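View pics/top0.png

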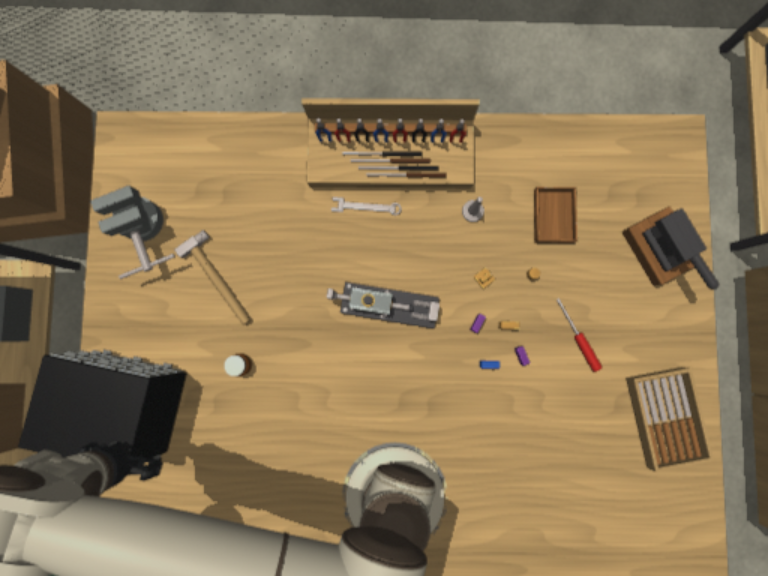

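The top view (768 scale) shows the stamp at about (385,305), with its handle at (333,295) and its stop at (434,312). The brass blank is at (509,325), the tee at (484,278) and the billet at (533,273).

```bash
cat > h.py <<'E'
import numpy as np, cv2
from scipy.spatial.transform import Rotation as R
from workcell import monitor, cams
def ray(c,u,v):            # fixed cam: origin, dir in world
    V=c["view"]; d=np.linalg.inv(c["mtx"])@[u,v,1.]; d=np.array([d[0],-d[1],-d[2]])
    return -V[:3,:3].T@V[:3,3], V[:3,:3].T@d
def wray(c,u,v):
    K=c["mtx"]; a=(u-K[0,2])/K[0,0]; b=(v-K[1,2])/K[1,1]; t=np.hypot(a,b); s=np.sinc(t/np.pi)
    d=np.array([a*s,-b*s,-np.cos(t)]); T=c["T"]; return T[:3,3],T[:3,:3]@d
def wpix(c,p):
    T=np.linalg.inv(c["T"]); q=T[:3,:3]@np.array(p)+T[:3,3]; x,y,z=q[0],-q[1],-q[2]
    r=np.hypot(x,y); t=np.arctan2(r,z)/max(r,1e-9); K=c["mtx"]; return K[0,0]*x*t+K[0,2],K[1,1]*y*t+K[1,2]
def pl(r,z): o,d=r; return o+d*(z-o[2])/d[2]
def wrist():
    o=monitor.get_obs(); c=cams.camera("wrist"); T=np.eye(4)
    T[:3,:3]=R.from_euler("xyz",o["tcp_rot"],degrees=True).as_matrix(); T[:3,3]=o["ee_pos"]
    c["T"]=T@c["T_tool_cam"]; return c
E
python3 - <<'E'
import pickle; from h import *
d=pickle.load(open("c0.pkl","rb")); t=d["top"]
for n,u,v,z in [("blank",509,325,.036),("handle",333,295,.084),("stop",434,312,.062),("btn",369,300,.08),("tee",484,278,.02),("billet",533,273,.034),("driver",562,305,.01),("purple1",478,323,.036),("purple2",522,355,.036),("blue",490,365,.036),("mandrel",477,205,.1)]:
    print(n,np.round(pl(ray(t,u/1.5,v/1.5),z),3))
c=cams.camera("wrist"); print(c["mtx"],c["T_tool_cam"])
E
```

```text
blank [ 0.42  -0.278  0.036]
handle [0.486 0.15  0.084]
stop [ 0.449 -0.093  0.062]
btn [0.475 0.064 0.08 ]
tee [ 0.537 -0.22   0.02 ]
billet [ 0.549 -0.339  0.034]
driver [ 0.472 -0.416  0.01 ]
purple1 [ 0.424 -0.202  0.036]
purple2 [ 0.348 -0.309  0.036]
blue [ 0.323 -0.231  0.036]
mandrel [ 0.704 -0.192  0.1  ]
[[297.31863964   0.         251.55784884]
 [  0.         297.31863964 187.56039421]
 [  0.           0.           1.        ]] [[ 1.83823054e-04  9.60278748e-01  2.79042457e-01  7.19058272e-02]
 [ 9.99999926e-01 -8.20712245e-05 -3.76329067e-04  1.27282363e-03]
 [-3.38479449e-04  2.79042505e-01 -9.60278692e-01 -1.30332075e-01]
 [ 0.00000000e+00  0.00000000e+00  0.00000000e+00  1.00000000e+00]]
```

Emit:
carry_out(
  plan=[
    {"travel":[0.09,-0.1,0],"angular":[0,0,0],"grip":1},
    {"travel":[0.18,-0.2,0],"angular":[0,0,0],"grip":1},
    {"travel":[0.27,-0.3,0],"angular":[0,0,0],"grip":1},
    {"travel":[0.36,-0.4,0],"angular":[0,0,0.1],"grip":1},
    {"travel":[0.45,-0.5,0],"angular":[0,0,0.2],"grip":1},
    {"travel":[0.54,-0.6,0],"angular":[0,0,0.22],"grip":1},
    {"travel":[0.63,-0.7,0],"angular":[0,0,0.22],"grip":1},
    {"travel":[0.72,-0.8,0],"angular":[0,0,0.22],"grip":1},
  ],
)

```text
time: 0.82
ee_pos: [0.3602, 0.2892, 0.2423]
tcp_rot: [180.0, 0.0, 171.2]
wrist_force: [-0.1, -0.0, -0.1]
opening: 0.0853
grasp_force: 0.0
```

Emit:
carry_out(
  plan=[
    {"travel":[0.05,-0.1,0],"angular":[0,0,0],"grip":1},
    {"travel":[0.1,-0.2,0],"angular":[0,0,0],"grip":1},
    {"travel":[0.15,-0.3,0],"angular":[0,0,0],"grip":1},
    {"travel":[0.2,-0.4,0],"angular":[0,0,0],"grip":1},
    {"travel":[0.22,-0.5,0],"angular":[0,0,0],"grip":1},
    {"travel":[0.22,-0.6,0],"angular":[0,0,0],"grip":1},
    {"travel":[0.22,-0.6,0],"angular":[0,0,0],"grip":1},
    {"travel":[0.22,-0.6,0],"angular":[0,0,0],"grip":1},
  ],
)

```text
time: 1.48
ee_pos: [0.4255, 0.1098, 0.2422]
tcp_rot: [180.0, -0.0, 171.0]
wrist_force: [0.5, -0.1, 0.6]
opening: 0.0855
grasp_force: 0.0
```

```bash
python3 - <<'E'
import pickle; from h import *
c=wrist(); pickle.dump(c,open("w1.pkl","wb")); o=monitor.get_obs(); print(o["time"],o["ee_pos"],o["tcp_rot"],o["wrist_force"])
cv2.imwrite("pics/w1.png",cv2.resize(c["frame"][...,::-1],(800,600),interpolation=cv2.INTER_CUBIC))
E
```

```text
1.5333 [0.42544322 0.11068637 0.24222959] [ 1.79985619e+02 -4.14665233e-03  1.71096634e+02] [ 0.1551331   0.39528294 -0.09448521]
```

View pics/w1.png

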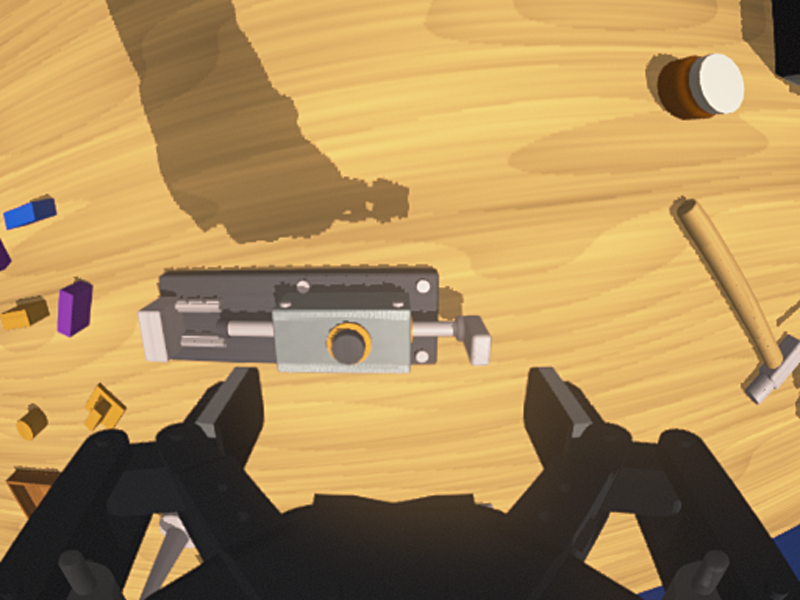

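The wrist view (800 scale) shows the button at (349,347), the handle top at about (481,349), the stop top at about (150,335), and the base from (160,270) to (440,363). The blank is at about (25,313).

```bash
python3 - <<'E'
import pickle; from h import *
c=pickle.load(open("w1.pkl","rb"))
f=lambda u,v,z: pl(wray(c,u*.64,v*.64),z)
for n,u,v,z in [("btn",349,347,.08),("handle",481,349,.084),("screwA",423,286,.02),("screwB",422,356,.02),("base near R",437,270,.02),("base far R",438,363,.02),("base near L",163,275,.02),("noseL",228,328,.038),("cheekA",198,305,.035),("cheekB",203,340,.035)]:
    print(n,np.round(f(u,v,z),4))
im=c["frame"][150:260,80:330,::-1]
cv2.imwrite("pics/w1c.png",cv2.resize(im,None,fx=3.2,fy=3.2,interpolation=cv2.INTER_CUBIC))
E
```

```text
btn [0.4721 0.0734 0.08  ]
handle [0.4863 0.1624 0.084 ]
screwA [0.454  0.1307 0.02  ]
screwB [0.5135 0.1217 0.02  ]
base near R [0.4429 0.1434 0.02  ]
base far R [0.522  0.1341 0.02  ]
base near L [ 0.4096 -0.0845  0.02  ]
noseL [ 0.459  -0.0282  0.038 ]
cheekA [ 0.437  -0.0506  0.035 ]
cheekB [ 0.4672 -0.0551  0.035 ]
```

View pics/w1c.png

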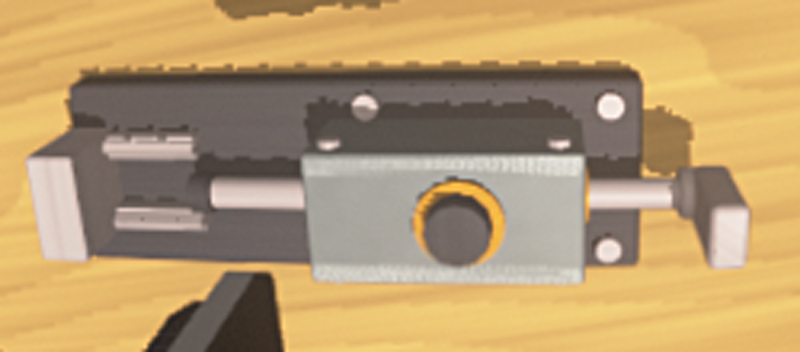

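```bash
cat > fit.py <<'E'
from h import *
from scipy.optimize import least_squares
def fit(c,pts,x0=(.464,.05,81.4)):
    # pts: (u,v),(stamp xyz mm); intersects rays with height plane, 2D rigid fit
    W=np.array([pl(wray(c,*p),m[2]/1e3)[:2] for p,m in pts]); M=np.array([m[:2] for p,m in pts])/1e3
    def res(s):
        a=np.radians(s[2]); Q=np.array([[np.cos(a),-np.sin(a)],[np.sin(a),np.cos(a)]]); return ((M@Q.T+s[:2]-W)*1e3)
    r=least_squares(lambda s:res(s).ravel(),x0,x_scale=[.01,.01,1]); return r.x,res(r.x)
def S(s,x,y):
    a=np.radians(s[2]); return np.array([s[0]+(x*np.cos(a)-y*np.sin(a))/1e3, s[1]+(x*np.sin(a)+y*np.cos(a))/1e3])
E
python3 - <<'E'
import pickle; from fit import *
c=pickle.load(open("w1.pkl","rb"))
P=lambda x,y:(80+x/3.2,150+y/3.2)
pts=[(P(640,82),(88,40,20)),(P(639,264),(88,-40,20)),(P(729,236),(112,0,84)),(P(28,160),(-152,22,62)),(P(68,155),(-130,22,62)),(P(88,258),(-130,-22,62)),(P(45,260),(-152,-22,62)),
(P(303,160),(-36,25,66)),(P(584,156),(64,25,66)),(P(584,282),(64,-25,66)),(P(315,281),(-36,-25,66))]
s,r=fit(c,pts); print(s); print(np.round(r,1)); print("handle",S(s,112,0),"nest",S(s,-107.5,0)); print("btn",pl(wray(c,*P(459,231)),.08))
a=np.radians(s[2]); b=pl(wray(c,*P(459,231)),.08)[:2]-s[:2]; print("btn x",b@[np.cos(a),np.sin(a)], b@[-np.sin(a),np.cos(a)])
f=c["frame"]; hsv=cv2.cvtColor(f,cv2.COLOR_RGB2HSV)
E
```

```text
[4.71088700e-01 5.29221112e-02 8.13577981e+01]
[[-1.7  2.6]
 [ 1.7  0.6]
 [ 1.2  1.3]
 [-2.  -2.4]
 [ 0.6  0.4]
 [ 2.1 -1. ]
 [ 0.1 -2. ]
 [-2.8 -0.8]
 [-1.2  1.6]
 [ 1.3  0.9]
 [ 0.6 -1.3]]
handle [0.48791822 0.16365046] nest [ 0.45493536 -0.05335733]
btn [0.47219253 0.07349823 0.08      ]
btn x 0.020508360460479123 0.002000543313721171
```

Emit:
carry_out(
  plan=[
    {"travel":[0.07,0.06,-0.1],"angular":[0,0,0.01],"grip":-0.06},
    {"travel":[0.14,0.12,-0.2],"angular":[0,0,0.01],"grip":-0.06},
    {"travel":[0.2,0.174,-0.3],"angular":[0,0,0.01],"grip":-0.06},
    {"travel":[0.205,0.174,-0.4],"angular":[0,0,0.01],"grip":-0.06},
    {"travel":[0.205,0.174,-0.4],"angular":[0,0,0.01],"grip":-0.06},
    {"travel":[0.205,0.174,-0.4],"angular":[0,0,0.01],"grip":-0.06},
    {"travel":[0.205,0.174,-0.4],"angular":[0,0,0.01],"grip":-0.06},
  ],
)

```text
time: 2.12
ee_pos: [0.4869, 0.1638, 0.1241]
tcp_rot: [180.0, 0.1, 171.5]
wrist_force: [-0.0, 0.2, 0.3]
opening: 0.0402
grasp_force: 0.0
```

```bash
python3 - <<'E'
import pickle; from h import *
c=wrist(); pickle.dump(c,open("w2.pkl","wb")); o=monitor.get_obs(); print(o["time"],o["ee_pos"],o["tcp_rot"],o["opening"],o["wrist_force"])
cv2.imwrite("pics/w2.png",cv2.resize(c["frame"][...,::-1],(800,600),interpolation=cv2.INTER_CUBIC))
E
```

```text
2.1667 [0.48738054 0.1636968  0.12474853] [1.79923700e+02 1.49535690e-01 1.71502248e+02] 0.040291342523294665 [ 0.15891266 -0.87338607  0.19033733]
```

View pics/w2.png

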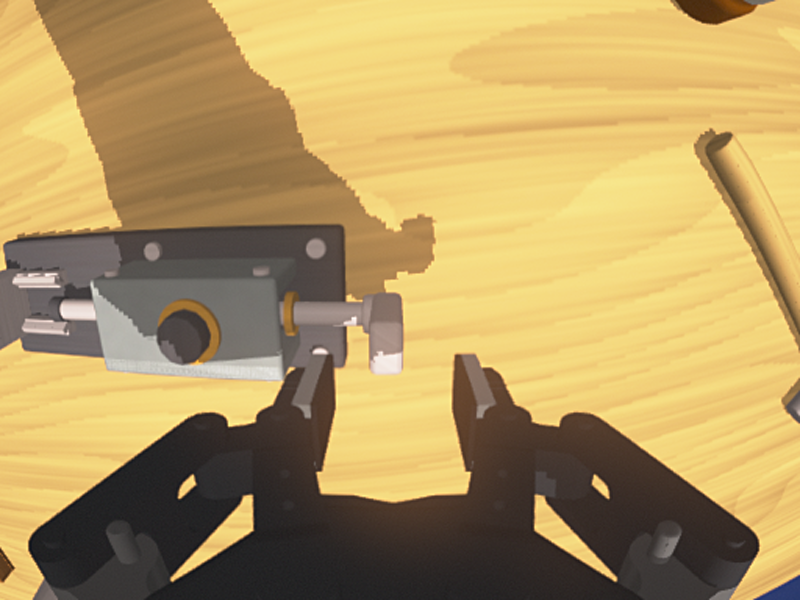

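The handle top face spans (370–402, 325–373), so it lies between the finger pads. I'll refine its position and the stamp fit from this closer view.

```bash
python3 - <<'E'
import pickle; from fit import *
c=pickle.load(open("w2.pkl","rb"))
f=lambda x,y:(x*.64,y*.64)
pts=[(f(344,226),(88,40,20)),(f(345,367),(88,-40,20)),(f(386,350),(112,0,84)),(f(6,241),(-152,40,20)),(f(92,281),(-36,25,66)),(f(296,284),(64,25,66)),(f(283,381),(64,-25,66)),(f(107,367),(-36,-25,66))]
print("h",pl(wray(c,*f(386,350)),.084)); s,r=fit(c,pts); print(s); print(np.round(r,1)); print(S(s,112,0),S(s,-107.5,0),"btn",pl(wray(c,*f(184,336)),.08))
print("pad mid at z tip",pl(wray(c,*f(395,354)),.124))
E
```

```text
h [0.4881601  0.16224118 0.084     ]
[4.71168667e-01 5.47511666e-02 8.07684023e+01]
[[ 1.   1.7]
 [ 2.5  2.2]
 [ 1.   3.1]
 [-2.4 -4.1]
 [-1.9  0.1]
 [-3.6 -5.5]
 [ 1.3  2.7]
 [ 2.1 -0.2]]
[0.48913633 0.16530054] [ 0.45392292 -0.05135649] btn [0.47217629 0.07587937 0.08      ]
pad mid at z tip [0.47293931 0.16790628 0.124     ]
```

Emit:
carry_out(
  plan=[
    {"travel":[0.003,-0.002,-0.08],"angular":[0,0,0],"grip":-0.06},
    {"travel":[0.003,-0.002,-0.15],"angular":[0,0,0],"grip":-0.06},
    {"travel":[0.003,-0.002,-0.19],"angular":[0,0,0],"grip":-0.06},
    {"travel":[0.003,-0.002,-0.19],"angular":[0,0,0],"grip":-0.06},
    {"travel":[0.003,-0.002,-0.19],"angular":[0,0,0],"grip":-1},
    {"travel":[0.003,-0.002,-0.19],"angular":[0,0,0],"grip":-1},
    {"travel":[0.003,-0.002,-0.19],"angular":[0,0,0],"grip":-1},
    {"travel":[0.003,-0.002,-0.19],"angular":[0,0,0],"grip":-1},
  ],
  grip_force=25,
)

```text
time: 2.83
ee_pos: [0.4884, 0.1616, 0.0673]
tcp_rot: [-179.9, 0.1, 171.4]
wrist_force: [-3.3, -7.9, 5.1]
opening: 0.0136
grasp_force: 27.3
```

Emit:
carry_out(
  plan=[
    {"travel":[0,0,0],"angular":[0,0,0],"grip":-1},
    {"travel":[0,0,0],"angular":[0,0,0],"grip":-1},
    {"travel":[0,0,0],"angular":[0,0,0],"grip":-1},
  ],
)

```text
time: 3.08
ee_pos: [0.4883, 0.1615, 0.0673]
tcp_rot: [-179.9, 0.1, 171.4]
wrist_force: [-2.7, -8.8, 4.9]
opening: 0.0135
grasp_force: 27.3
```

Emit:
carry_out(
  plan=[
    {"travel":[0.0025,0.0165,0],"angular":[0,0,0],"grip":-1},
    {"travel":[0.005,0.033,0],"angular":[0,0,0],"grip":-1},
    {"travel":[0.0075,0.0495,0],"angular":[0,0,0],"grip":-1},
    {"travel":[0.01,0.066,0],"angular":[0,0,0],"grip":-1},
    {"travel":[0.0125,0.0825,0],"angular":[0,0,0],"grip":-1},
    {"travel":[0.0125,0.0825,0],"angular":[0,0,0],"grip":-1},
  ],
)

```text
time: 3.58
ee_pos: [0.4922, 0.1864, 0.0673]
tcp_rot: [-179.9, 0.1, 171.4]
wrist_force: [-2.1, -9.3, 6.7]
opening: 0.0136
grasp_force: 27.3
```

Emit:
carry_out(
  plan=[
    {"travel":[0.001,0.0066,0],"angular":[0,0,0],"grip":-1},
    {"travel":[0.001,0.0066,0],"angular":[0,0,0],"grip":-1},
  ],
)

```text
time: 3.75
ee_pos: [0.4924, 0.1878, 0.0673]
tcp_rot: [-179.8, 0.1, 171.4]
wrist_force: [-2.6, -12.2, 6.6]
opening: 0.0137
grasp_force: 27.4
```

Emit:
carry_out(
  plan=[
    {"travel":[0.001,0.0066,0],"angular":[0,0,0],"grip":-1},
    {"travel":[0.001,0.0066,0],"angular":[0,0,0],"grip":-1},
  ],
)

```text
time: 3.92
ee_pos: [0.4926, 0.1896, 0.0673]
tcp_rot: [-179.8, 0.1, 171.4]
wrist_force: [-3.0, -12.8, 7.0]
opening: 0.014
grasp_force: 27.4
```

Emit:
carry_out(
  plan=[
    {"travel":[0.001,0.0066,0],"angular":[0,0,0],"grip":-1},
    {"travel":[0.001,0.0066,0],"angular":[0,0,0],"grip":-1},
  ],
)

```text
time: 4.08
ee_pos: [0.493, 0.1915, 0.0673]
tcp_rot: [-179.8, 0.1, 171.4]
wrist_force: [-2.4, -13.7, 7.6]
opening: 0.0134
grasp_force: 27.5
```

Emit:
carry_out(
  plan=[
    {"travel":[0.001,0.0066,0],"angular":[0,0,0],"grip":-1},
    {"travel":[0.001,0.0066,0],"angular":[0,0,0],"grip":-1},
  ],
)

```text
time: 4.25
ee_pos: [0.4933, 0.1937, 0.0673]
tcp_rot: [-179.9, 0.1, 171.4]
wrist_force: [-1.8, -11.7, 5.8]
opening: 0.0136
grasp_force: 27.4
```

Emit:
carry_out(
  plan=[
    {"travel":[0.001,0.0066,0],"angular":[0,0,0],"grip":-1},
    {"travel":[0.001,0.0066,0],"angular":[0,0,0],"grip":-1},
  ],
)

```text
time: 4.42
ee_pos: [0.4936, 0.1957, 0.0673]
tcp_rot: [-179.9, 0.1, 171.4]
wrist_force: [-2.3, -11.0, 6.0]
opening: 0.0135
grasp_force: 27.4
```

Emit:
carry_out(
  plan=[
    {"travel":[0.001,0.005,0],"angular":[0,0,0],"grip":-1},
    {"travel":[0.001,0.005,0],"angular":[0,0,0],"grip":-1},
  ],
)

```text
time: 4.58
ee_pos: [0.4938, 0.1972, 0.0673]
tcp_rot: [-179.8, 0.1, 171.4]
wrist_force: [-3.6, -12.0, 6.6]
opening: 0.0132
grasp_force: 27.4
```

Emit:
carry_out(
  plan=[
    {"travel":[0.001,0.005,0],"angular":[0,0,0],"grip":-1},
    {"travel":[0.001,0.005,0],"angular":[0,0,0],"grip":-1},
  ],
)

```text
time: 4.75
ee_pos: [0.4941, 0.1989, 0.0673]
tcp_rot: [-179.9, 0.1, 171.4]
wrist_force: [-3.8, -11.4, 6.0]
opening: 0.0133
grasp_force: 27.4
```

Emit:
carry_out(
  plan=[
    {"travel":[0.001,0.005,0],"angular":[0,0,0],"grip":-1},
    {"travel":[0.001,0.005,0],"angular":[0,0,0],"grip":-1},
  ],
)

```text
time: 4.92
ee_pos: [0.4943, 0.2003, 0.0673]
tcp_rot: [-179.9, 0.1, 171.4]
wrist_force: [-3.7, -10.6, 7.0]
opening: 0.0137
grasp_force: 27.5
```

Emit:
carry_out(
  plan=[
    {"travel":[0,0,0],"angular":[0,0,0],"grip":-1},
  ],
)

```text
time: 5.0
ee_pos: [0.4943, 0.2003, 0.0673]
tcp_rot: [-179.9, 0.1, 171.4]
wrist_force: [-3.6, -11.4, 7.2]
opening: 0.014
grasp_force: 27.5
```

```bash
python3 - <<'E'
import pickle; from h import *
for i in range(3):
    c=wrist(); o=monitor.get_obs(); print(o["time"],o["ee_pos"],o["opening"],o["wrist_force"])
pickle.dump(c,open("w3.pkl","wb"))
cv2.imwrite("pics/w3.png",cv2.resize(c["frame"][130:300,0:300,::-1],None,fx=2.6,fy=2.6,interpolation=cv2.INTER_CUBIC))
E
```

```text
5.05 [0.49429489 0.20023088 0.06729486] 0.01389617521881246 [ -3.80065567 -11.27435904   7.54665213]
5.1 [0.49429957 0.20020396 0.06729538] 0.013787262128970293 [ -3.34607583 -12.58761382   6.43149981]
5.15 [0.49430587 0.20021999 0.06731652] 0.013463472317276874 [ -3.65578848 -12.27080398   6.06118112]
```

View pics/w3.png

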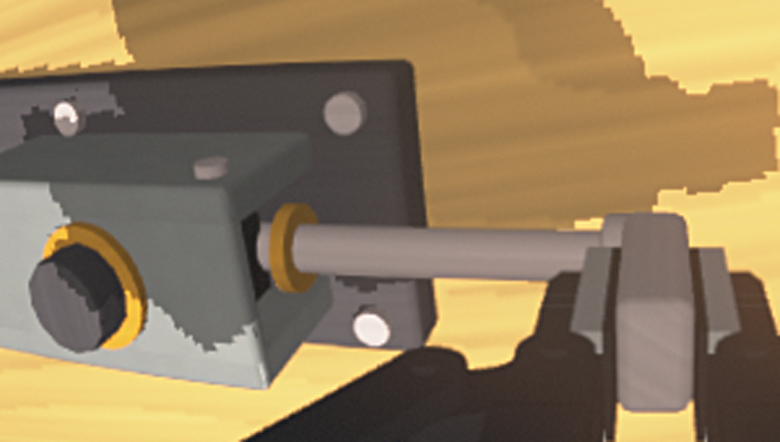

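The readings fit the bare spring plus about 0.8 N of noise, with no buffer yet. I'll continue in small steps.

Emit:
carry_out(
  plan=[
    {"travel":[0.001,0.005,0],"angular":[0,0,0],"grip":-1},
    {"travel":[0.001,0.005,0],"angular":[0,0,0],"grip":-1},
  ],
)

```text
time: 5.32
ee_pos: [0.4945, 0.2018, 0.0673]
tcp_rot: [-179.9, 0.1, 171.4]
wrist_force: [-3.7, -10.8, 6.3]
opening: 0.0133
grasp_force: 27.5
```

Emit:
carry_out(
  plan=[
    {"travel":[0,0,0],"angular":[0,0,0],"grip":-1},
  ],
)

```text
time: 5.4
ee_pos: [0.4946, 0.2017, 0.0673]
tcp_rot: [-179.9, 0.1, 171.4]
wrist_force: [-5.2, -11.3, 7.3]
opening: 0.0134
grasp_force: 27.5
```

Emit:
carry_out(
  plan=[
    {"travel":[0,0,0],"angular":[0,0,0],"grip":-1},
  ],
)

```text
time: 5.48
ee_pos: [0.4945, 0.2017, 0.0673]
tcp_rot: [-179.9, 0.1, 171.4]
wrist_force: [-4.0, -10.9, 8.4]
opening: 0.0138
grasp_force: 27.5
```

Emit:
carry_out(
  plan=[
    {"travel":[0.001,0.005,0],"angular":[0,0,0],"grip":-1},
    {"travel":[0.001,0.005,0],"angular":[0,0,0],"grip":-1},
  ],
)

```text
time: 5.65
ee_pos: [0.4948, 0.2032, 0.0673]
tcp_rot: [-179.9, 0.1, 171.4]
wrist_force: [-4.6, -12.4, 6.7]
opening: 0.0134
grasp_force: 27.6
```

Emit:
carry_out(
  plan=[
    {"travel":[0,0,0],"angular":[0,0,0],"grip":-1},
  ],
)

```text
time: 5.73
ee_pos: [0.4947, 0.2032, 0.0673]
tcp_rot: [-179.9, 0.1, 171.4]
wrist_force: [-4.6, -10.5, 7.5]
opening: 0.0135
grasp_force: 27.6
```

Emit:
carry_out(
  plan=[
    {"travel":[0,0,0],"angular":[0,0,0],"grip":-1},
  ],
)

```text
time: 5.82
ee_pos: [0.4947, 0.2032, 0.0673]
tcp_rot: [-179.9, 0.1, 171.4]
wrist_force: [-4.7, -10.8, 6.9]
opening: 0.0132
grasp_force: 27.6
```

Emit:
carry_out(
  plan=[
    {"travel":[0,0.005,0],"angular":[0,0,0],"grip":-1},
    {"travel":[0,0.005,0],"angular":[0,0,0],"grip":-1},
    {"travel":[0,0.005,0],"angular":[0,0,0],"grip":-1},
  ],
)

```text
time: 6.07
ee_pos: [0.4949, 0.2044, 0.0673]
tcp_rot: [-179.8, 0.1, 171.4]
wrist_force: [-3.5, -13.3, 6.4]
opening: 0.0138
grasp_force: 27.5
```

Emit:
carry_out(
  plan=[
    {"travel":[0,0,0],"angular":[0,0,0],"grip":-1},
  ],
)

```text
time: 6.15
ee_pos: [0.4949, 0.2044, 0.0673]
tcp_rot: [-179.8, 0.1, 171.4]
wrist_force: [-3.3, -13.8, 7.6]
opening: 0.0137
grasp_force: 27.5
```

Emit:
carry_out(
  plan=[
    {"travel":[0,0.005,0],"angular":[0,0,0],"grip":-1},
    {"travel":[0,0.005,0],"angular":[0,0,0],"grip":-1},
    {"travel":[0,0.005,0],"angular":[0,0,0],"grip":-1},
  ],
)

```text
time: 6.4
ee_pos: [0.4951, 0.2056, 0.0673]
tcp_rot: [-179.8, 0.1, 171.4]
wrist_force: [-1.7, -15.4, 8.3]
opening: 0.0135
grasp_force: 27.5
```

Emit:
carry_out(
  plan=[
    {"travel":[0,0,0],"angular":[0,0,0],"grip":-1},
  ],
)

```text
time: 6.48
ee_pos: [0.4951, 0.2056, 0.0673]
tcp_rot: [-179.8, 0.1, 171.4]
wrist_force: [-1.9, -16.0, 7.2]
opening: 0.0131
grasp_force: 27.5
```

The force is now rising about 1.9 N/mm, so this is the buffer. I'll ease back to see whether the sear holds.

Emit:
carry_out(
  plan=[
    {"travel":[-0.001,-0.007,0],"angular":[0,0,0],"grip":-1},
    {"travel":[-0.002,-0.014,0],"angular":[0,0,0],"grip":-1},
    {"travel":[-0.003,-0.02,0],"angular":[0,0,0],"grip":-1},
    {"travel":[-0.003,-0.02,0],"angular":[0,0,0],"grip":-1},
  ],
)

```text
time: 6.82
ee_pos: [0.4943, 0.2001, 0.0673]
tcp_rot: [-179.9, 0.1, 171.4]
wrist_force: [-2.1, -10.7, 5.4]
opening: 0.0135
grasp_force: 27.3
```

Emit:
carry_out(
  plan=[
    {"travel":[0,0,0],"angular":[0,0,0],"grip":-1},
  ],
)

```text
time: 6.9
ee_pos: [0.4943, 0.2002, 0.0673]
tcp_rot: [-179.9, 0.1, 171.4]
wrist_force: [-1.6, -11.1, 6.1]
opening: 0.0138
grasp_force: 27.3
```

Emit:
carry_out(
  plan=[
    {"travel":[-0.0005,-0.0035,0],"angular":[0,0,0],"grip":-1},
    {"travel":[-0.001,-0.007,0],"angular":[0,0,0],"grip":-1},
    {"travel":[-0.001,-0.007,0],"angular":[0,0,0],"grip":-1},
  ],
)

```text
time: 7.15
ee_pos: [0.4942, 0.1997, 0.0673]
tcp_rot: [179.9, 0.1, 171.5]
wrist_force: [-1.9, -2.2, 7.5]
opening: 0.0135
grasp_force: 27.7
```

Emit:
carry_out(
  plan=[
    {"travel":[-0.0005,-0.0035,0],"angular":[0,0,0],"grip":-1},
    {"travel":[-0.0005,-0.0035,0],"angular":[0,0,0],"grip":-1},
  ],
)

```text
time: 7.32
ee_pos: [0.4942, 0.1995, 0.0673]
tcp_rot: [179.8, 0.1, 171.5]
wrist_force: [-0.8, 2.3, 6.7]
opening: 0.0137
grasp_force: 27.5
```

Emit:
carry_out(
  plan=[
    {"travel":[-0.0005,-0.0035,0],"angular":[0,0,0],"grip":-1},
    {"travel":[-0.0005,-0.0035,0],"angular":[0,0,0],"grip":-1},
  ],
)

```text
time: 7.48
ee_pos: [0.4942, 0.1993, 0.0673]
tcp_rot: [179.7, 0.1, 171.5]
wrist_force: [-0.5, 7.8, 4.4]
opening: 0.0137
grasp_force: 27.4
```

The sear holds at y≈0.1997, since the force falls to zero and reverses as I ease back. Next I let go and rise.

Emit:
carry_out(
  plan=[
    {"travel":[0.0005,0.004,0],"angular":[0,0,0],"grip":-1},
    {"travel":[0.0005,0.004,0],"angular":[0,0,0],"grip":-0.06},
    {"travel":[0.0005,0.004,0],"angular":[0,0,0],"grip":-0.06},
    {"travel":[0.0005,0.004,0],"angular":[0,0,0],"grip":-0.06},
    {"travel":[0.0005,0.004,0],"angular":[0,0,0],"grip":-0.06},
    {"travel":[0.0005,0.004,0.1],"angular":[0,0,0],"grip":-0.06},
    {"travel":[0.0005,0.004,0.22],"angular":[0,0,0],"grip":-0.06},
    {"travel":[0.0005,0.004,0.34],"angular":[0,0,0],"grip":-0.06},
  ],
)

```text
time: 8.15
ee_pos: [0.4925, 0.1984, 0.1678]
tcp_rot: [-179.9, -0.1, 171.5]
wrist_force: [0.2, 0.6, 1.3]
opening: 0.0401
grasp_force: 0.0
```

Emit:
carry_out(
  plan=[
    {"travel":[-0.02,-0.02,0.12],"angular":[0,0,0],"grip":0},
    {"travel":[-0.05,-0.15,0.13],"angular":[0,0,0],"grip":0},
    {"travel":[-0.1,-0.28,0.13],"angular":[0,0,0],"grip":0},
    {"travel":[-0.15,-0.41,0.13],"angular":[0,0,0],"grip":0},
    {"travel":[-0.2,-0.54,0.13],"angular":[0,0,0],"grip":0},
    {"travel":[-0.2,-0.67,0.13],"angular":[0,0,0],"grip":0},
    {"travel":[-0.2,-0.8,0.13],"angular":[0,0,0],"grip":0},
    {"travel":[-0.2,-0.9,0.13],"angular":[0,0,0],"grip":0},
  ],
)

```text
time: 8.82
ee_pos: [0.4326, -0.0737, 0.2067]
tcp_rot: [-180.0, 0.1, 171.4]
wrist_force: [-0.1, 0.7, -0.6]
opening: 0.0424
grasp_force: 0.0
```

Emit:
carry_out(
  plan=[
    {"travel":[0,-0.0,0],"angular":[0,0,0],"grip":0},
    {"travel":[0,0,0],"angular":[0,0,0],"grip":0},
    {"travel":[0,0,0],"angular":[0,0,0],"grip":0},
  ],
)

```text
time: 9.07
ee_pos: [0.4331, -0.0711, 0.2062]
tcp_rot: [180.0, -0.0, 171.4]
wrist_force: [0.9, -0.8, 0.1]
opening: 0.042
grasp_force: 0.0
```

```bash
python3 - <<'E'
import pickle; from h import *
c=wrist(); pickle.dump(c,open("w4.pkl","wb")); o=monitor.get_obs(); print(o["time"],o["ee_pos"],o["tcp_rot"],o["opening"],o["wrist_force"])
cv2.imwrite("pics/w4.png",cv2.resize(c["frame"][...,::-1],(800,600),interpolation=cv2.INTER_CUBIC))
E
```

```text
9.1167 [ 0.43321246 -0.07065383  0.20623087] [ 1.79985754e+02 -1.33698565e-02  1.71500221e+02] 0.04279620887605505 [ 0.19777964  0.26450832 -0.3622461 ]
```

View pics/w4.png

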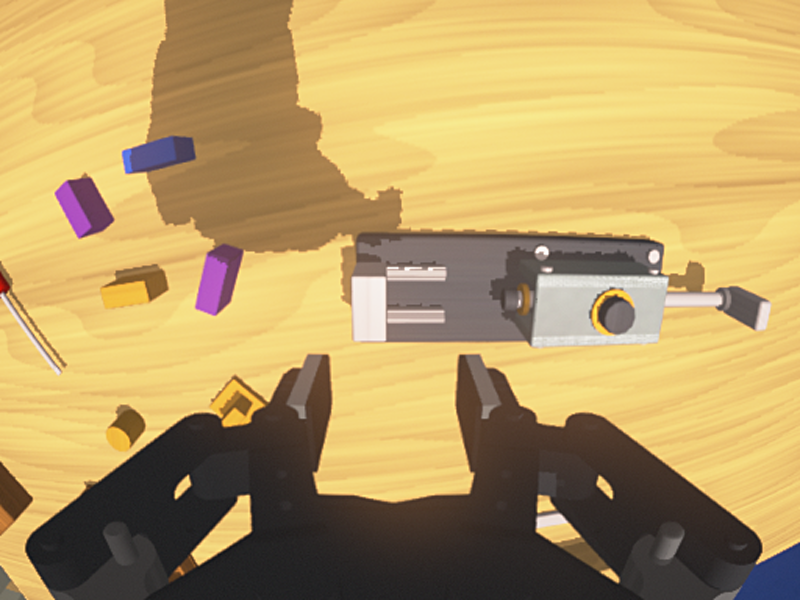

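```bash
python3 - <<'E'
import pickle; from fit import *
c=pickle.load(open("w4.pkl","rb"))
f=lambda x,y:(x*.64,y*.64)
pts=[(f(352,277),(-152,22,62)),(f(386,277),(-130,22,62)),(f(387,341),(-130,-22,62)),(f(353,341),(-152,-22,62)),(f(357,236),(-152,40,20)),(f(662,242),(88,40,20)),(f(539,277),(-36,25,66)),(f(666,278),(64,25,66)),(f(658,344),(64,-25,66)),(f(532,346),(-36,-25,66))]
s,r=fit(c,pts); print(s); print(np.round(r,1)); print("nest",S(s,-107.5,0),"btn",pl(wray(c,*f(616,314)),.08))
s2,r2=fit(c,pts[:5]); print(s2,np.round(r2,1),S(s2,-107.5,0))
for u,v in [(446,267),(446,278),(446,310),(446,321),(387,267),(387,322)]:print(u,v,np.round(pl(wray(c,*f(u,v)),.035),4))
print("blank",[np.round(pl(wray(c,*f(u,v)),.036),3).tolist() for u,v in [(102,285),(145,280),(150,301),(104,306)]])
print("q",np.round(monitor.get_obs()["q"],1))
E
```

```text
[4.71266713e-01 5.13263225e-02 8.12906315e+01]
[[-0.9 -1.5]
 [-0.7 -0.3]
 [ 1.2 -1.1]
 [ 1.  -1.4]
 [-0.4 -1.8]
 [ 1.4  4.1]
 [-2.3 -1. ]
 [-1.   3.7]
 [ 0.2  0.7]
 [ 1.5 -1.4]]
nest [ 0.4549888  -0.05493411] btn [0.47080698 0.06754266 0.08      ]
[4.71791203e-01 5.24182492e-02 8.10593932e+01] [[-1.  -0.2]
 [-0.7  1. ]
 [ 1.2 -0.1]
 [ 0.9 -0.3]
 [-0.4 -0.4]] [ 0.45508457 -0.05377562]
446 267 [ 0.4364 -0.0343  0.035 ]
446 278 [ 0.4439 -0.0352  0.035 ]
446 310 [ 0.4664 -0.0378  0.035 ]
446 321 [ 0.4744 -0.0387  0.035 ]
387 267 [ 0.4306 -0.0733  0.035 ]
387 322 [ 0.4689 -0.0792  0.035 ]
blank [[0.409, -0.294, 0.036], [0.411, -0.252, 0.036], [0.428, -0.252, 0.036], [0.425, -0.298, 0.036]]
q [ -9.3 -10.8  -9.   91.8   0.   -0.8]
```

Emit:
carry_out(
  plan=[
    {"travel":[-0.01,-0.08,0],"angular":[0,0,-0.24],"grip":0},
    {"travel":[-0.02,-0.16,0],"angular":[0,0,-0.48],"grip":0},
    {"travel":[-0.03,-0.24,0],"angular":[0,0,-0.72],"grip":0},
    {"travel":[-0.04,-0.3,0],"angular":[0,0,-1],"grip":0},
    {"travel":[-0.04,-0.3,0],"angular":[0,0,-1],"grip":0},
  ],
)

```text
time: 9.53
ee_pos: [0.4212, -0.1623, 0.2061]
tcp_rot: [-180.0, 0.0, 142.4]
wrist_force: [0.6, -0.1, -0.6]
opening: 0.0427
grasp_force: 0.0
```

Emit:
carry_out(
  plan=[
    {"travel":[0,-0.08,0],"angular":[0,0,-0.24],"grip":0},
    {"travel":[0,-0.16,0],"angular":[0,0,-0.48],"grip":0},
    {"travel":[0,-0.24,0],"angular":[0,0,-0.72],"grip":0},
    {"travel":[-0.01,-0.3,0],"angular":[0,0,-1],"grip":0},
    {"travel":[-0.01,-0.3,0],"angular":[0,0,-1],"grip":0},
  ],
)

```text
time: 9.95
ee_pos: [0.4185, -0.2522, 0.2058]
tcp_rot: [-180.0, -0.0, 113.9]
wrist_force: [0.1, 0.6, 0.3]
opening: 0.043
grasp_force: 0.0
```

Emit:
carry_out(
  plan=[
    {"travel":[0,-0.04,-0.05],"angular":[0,0,-0.24],"grip":0},
    {"travel":[0,-0.07,-0.1],"angular":[0,0,-0.48],"grip":0},
    {"travel":[0,-0.07,-0.15],"angular":[0,0,-0.72],"grip":0},
    {"travel":[0,-0.07,-0.15],"angular":[0,0,-0.98],"grip":0},
    {"travel":[0,-0.07,-0.15],"angular":[0,0,-0.98],"grip":0},
    {"travel":[0,-0.07,-0.15],"angular":[0,0,-0.98],"grip":0},
    {"travel":[0,-0.07,-0.15],"angular":[0,0,-0.98],"grip":0},
  ],
)

```text
time: 10.53
ee_pos: [0.4189, -0.2715, 0.1619]
tcp_rot: [180.0, 0.0, 86.5]
wrist_force: [0.1, 1.3, 0.5]
opening: 0.0427
grasp_force: 0.0
```

```bash
python3 - <<'E'
import pickle; from h import *
c=wrist(); pickle.dump(c,open("w5.pkl","wb")); o=monitor.get_obs(); print(o["time"],o["ee_pos"],o["tcp_rot"],o["opening"],o["wrist_force"])
cv2.imwrite("pics/w5.png",cv2.resize(c["frame"][...,::-1],(800,600),interpolation=cv2.INTER_CUBIC))
E
```

```text
10.5833 [ 0.41878517 -0.27169527  0.16195605] [1.79945294e+02 2.52454346e-02 8.64117803e+01] 0.04280834842056424 [-0.1843577  -0.91339292  0.3139297 ]
```

View pics/w5.png

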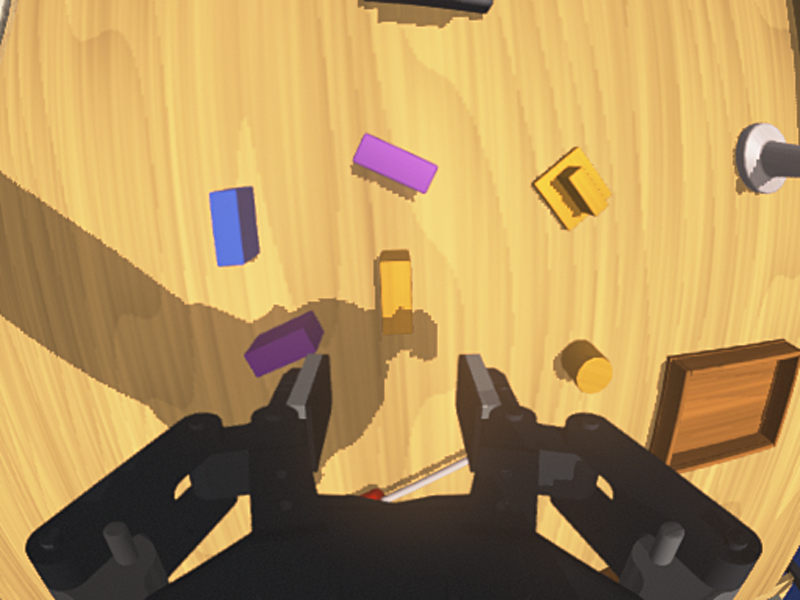

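The blank lies between and ahead of the fingers. Its top face has corners at about (380,262), (410,262), (412,333) and (382,333), and nothing is close to it.

```bash
python3 - <<'E'
import pickle; from h import *
c=pickle.load(open("w5.pkl","rb"))
p=np.array([pl(wray(c,u*.64,v*.64),.036) for u,v in [(380,262),(410,262),(412,333),(382,333)]])[:,:2]
print(np.round(p,4),p.mean(0)); d=p[0]+p[1]-p[2]-p[3]; print(np.linalg.norm(d)/2,np.degrees(np.arctan2(d[1],d[0])))
E
```

```text
[[ 0.4119 -0.2548]
 [ 0.4288 -0.2559]
 [ 0.4278 -0.2987]
 [ 0.4101 -0.2976]] [ 0.4196281  -0.27675583]
0.04286063255417253 88.14009104238458
```

Emit:
carry_out(
  plan=[
    {"travel":[0.003,-0.017,-0.1],"angular":[0,0,0.055],"grip":0},
    {"travel":[0.003,-0.017,-0.2],"angular":[0,0,0.055],"grip":0},
    {"travel":[0.003,-0.017,-0.3],"angular":[0,0,0.055],"grip":0},
    {"travel":[0.003,-0.017,-0.38],"angular":[0,0,0.055],"grip":0},
    {"travel":[0.003,-0.017,-0.435],"angular":[0,0,0.055],"grip":0},
    {"travel":[0.003,-0.017,-0.435],"angular":[0,0,0.055],"grip":0},
    {"travel":[0.003,-0.017,-0.435],"angular":[0,0,0.055],"grip":0},
  ],
)

```text
time: 11.17
ee_pos: [0.419, -0.277, 0.0309]
tcp_rot: [-180.0, -0.0, 87.8]
wrist_force: [0.9, -0.3, 0.4]
opening: 0.0427
grasp_force: 0.0
```

Emit:
carry_out(
  plan=[
    {"travel":[0,0,0],"angular":[0,0,0],"grip":-1},
    {"travel":[0,0,0],"angular":[0,0,0],"grip":-1},
    {"travel":[0,0,0],"angular":[0,0,0],"grip":-1},
    {"travel":[0,0,0],"angular":[0,0,0],"grip":-1},
    {"travel":[0,0,0],"angular":[0,0,0],"grip":-1},
    {"travel":[0,0,0],"angular":[0,0,0],"grip":-1},
  ],
  grip_force=30,
)

```text
time: 11.67
ee_pos: [0.4202, -0.278, 0.0327]
tcp_rot: [179.8, 0.1, 87.7]
wrist_force: [0.7, 1.1, 5.9]
opening: 0.0172
grasp_force: 30.6
```

Emit:
carry_out(
  plan=[
    {"travel":[0,0,0.08],"angular":[0,0,0],"grip":-1},
    {"travel":[0,0,0.18],"angular":[0,0,0],"grip":-1},
    {"travel":[0,0,0.28],"angular":[0,0,0],"grip":-1},
    {"travel":[0,0.05,0.34],"angular":[0,0,0],"grip":-1},
    {"travel":[0.02,0.14,0.34],"angular":[0,0,-0.06],"grip":-1},
    {"travel":[0.04,0.24,0.34],"angular":[0,0,-0.12],"grip":-1},
    {"travel":[0.06,0.34,0.34],"angular":[0,0,-0.18],"grip":-1},
    {"travel":[0.08,0.44,0.34],"angular":[0,0,-0.227],"grip":-1},
  ],
)

```text
time: 12.33
ee_pos: [0.4433, -0.1443, 0.1336]
tcp_rot: [179.9, 0.0, 81.1]
wrist_force: [0.8, 0.5, -1.7]
opening: 0.017
grasp_force: 29.8
```

Emit:
carry_out(
  plan=[
    {"travel":[0.02,0.1,0],"angular":[0,0,0],"grip":-1},
    {"travel":[0.03,0.2,0],"angular":[0,0,0],"grip":-1},
    {"travel":[0.037,0.28,0],"angular":[0,0,0],"grip":-1},
    {"travel":[0.037,0.32,0],"angular":[0,0,0],"grip":-1},
    {"travel":[0.037,0.32,0],"angular":[0,0,0],"grip":-1},
    {"travel":[0.037,0.32,0],"angular":[0,0,0],"grip":-1},
    {"travel":[0.037,0.32,0],"angular":[0,0,0],"grip":-1},
  ],
)

```text
time: 12.92
ee_pos: [0.4543, -0.0499, 0.1331]
tcp_rot: [180.0, 0.0, 81.2]
wrist_force: [-0.3, -0.5, -1.9]
opening: 0.0173
grasp_force: 29.8
```

```bash
python3 - <<'E'
import pickle; from h import *
c=wrist(); pickle.dump(c,open("w6.pkl","wb")); o=monitor.get_obs(); print(o["time"],o["ee_pos"],o["tcp_rot"],o["opening"],o["wrist_force"])
cv2.imwrite("pics/w6.png",cv2.resize(c["frame"][...,::-1],(800,600),interpolation=cv2.INTER_CUBIC))
E
```

```text
12.9667 [ 0.45424007 -0.05009319  0.13298488] [1.79982900e+02 1.09976464e-02 8.11388034e+01] 0.017257124602201815 [-0.14110363  0.46039522 -1.3540899 ]
```

View pics/w6.png

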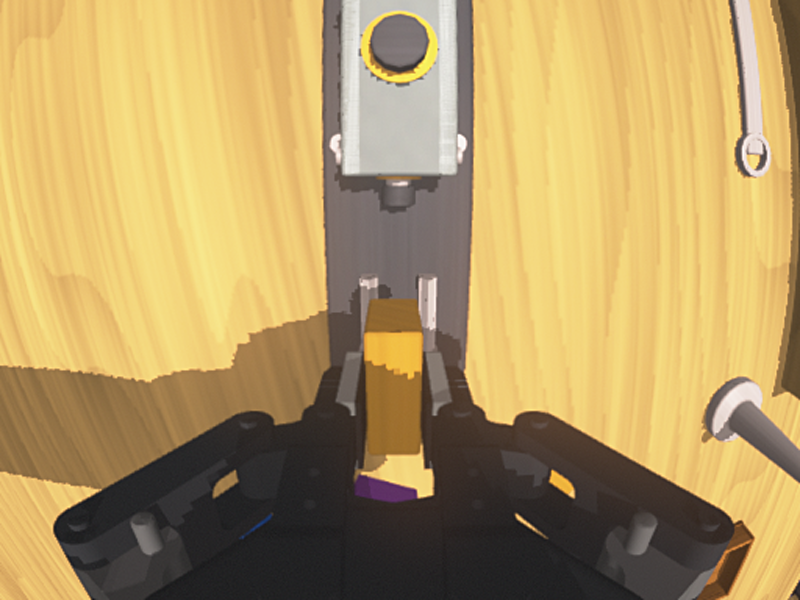

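```bash
python3 - <<'E'
import pickle; from h import *
c=pickle.load(open("w6.pkl","rb")); t=np.array([.45424,-.05009]); a=np.radians(81.14); ex=np.array([np.cos(a),np.sin(a)]); er=np.array([np.sin(a),-np.cos(a)])
for n,u,v,z in [("cheekL",369,276,.035),("cheekR",428,276,.035),("cheek mid",398.5,276,.035),("nose",398.5,207,.038),("btn",400,42,.08),("houseL",344,175,.066),("houseR",457,175,.066),("baseL",330,350,.02),("baseR",466,350,.02),("baseL2",325,180,.02),("baseR2",472,180,.02),("blank end L",365,333,.136),("R",421,333,.136),("blk far L",369,455,.136),("R",420,455,.136)]:
    p=pl(wray(c,u*.64,v*.64),z)[:2]-t; print(n,"along %.1f right %.1f"%(p@ex*1e3,p@er*1e3))
E
```

```text
cheekL along 15.2 right -13.0
cheekR along 15.2 right 17.0
cheek mid along 15.2 right 2.0
nose along 50.5 right 1.8
btn along 120.9 right 1.8
houseL along 67.1 right -21.5
houseR along 67.2 right 26.2
baseL along -32.2 right -36.9
baseR along -32.2 right 41.1
baseL2 along 63.3 right -36.4
baseR2 along 63.5 right 40.5
blank end L along 23.3 right -9.0
R along 23.4 right 7.5
blk far L along -20.7 right -8.7
R along -20.7 right 8.3
```

Emit:
carry_out(
  plan=[
    {"travel":[0.0075,0.001,-0.06],"angular":[0,0,0],"grip":-1},
    {"travel":[0.0075,0.001,-0.12],"angular":[0,0,0],"grip":-1},
    {"travel":[0.0075,0.001,-0.18],"angular":[0,0,0],"grip":-1},
    {"travel":[0.0075,0.001,-0.22],"angular":[0,0,0],"grip":-1},
    {"travel":[0.0075,0.001,-0.235],"angular":[0,0,0],"grip":-1},
    {"travel":[0.0075,0.001,-0.235],"angular":[0,0,0],"grip":-1},
  ],
)

```text
time: 13.47
ee_pos: [0.4559, -0.0495, 0.0614]
tcp_rot: [-179.9, 0.0, 81.1]
wrist_force: [-0.6, -0.3, -1.3]
opening: 0.0174
grasp_force: 29.7
```

Emit:
carry_out(
  plan=[
    {"travel":[0,0,-0.01],"angular":[0,0,0],"grip":-1},
    {"travel":[0,0,-0.02],"angular":[0,0,0],"grip":-1},
    {"travel":[0,0,-0.028],"angular":[0,0,0],"grip":-1},
    {"travel":[0,0,-0.028],"angular":[0,0,0],"grip":-1},
  ],
)

```text
time: 13.8
ee_pos: [0.4565, -0.0491, 0.0538]
tcp_rot: [180.0, -0.0, 81.2]
wrist_force: [0.7, 0.2, -2.6]
opening: 0.0168
grasp_force: 29.8
```

Emit:
carry_out(
  plan=[
    {"travel":[0,0,-0.004],"angular":[0,0,0],"grip":-1},
    {"travel":[0,0,-0.004],"angular":[0,0,0],"grip":-1},
  ],
)

```text
time: 13.97
ee_pos: [0.4566, -0.0491, 0.0528]
tcp_rot: [180.0, 0.0, 81.2]
wrist_force: [-0.1, 0.6, -2.7]
opening: 0.0173
grasp_force: 29.8
```

Emit:
carry_out(
  plan=[
    {"travel":[0,0,-0.003],"angular":[0,0,0],"grip":-1},
    {"travel":[0,0,-0.003],"angular":[0,0,0],"grip":-1},
  ],
)

```text
time: 14.13
ee_pos: [0.4566, -0.049, 0.0527]
tcp_rot: [180.0, -0.0, 81.2]
wrist_force: [-2.3, 0.6, 5.7]
opening: 0.0176
grasp_force: 30.7
```

Emit:
carry_out(
  plan=[
    {"travel":[-0.0008,-0.005,0.001],"angular":[0,0,0],"grip":-1},
    {"travel":[-0.0015,-0.01,0.001],"angular":[0,0,0],"grip":-1},
    {"travel":[-0.0015,-0.01,0.001],"angular":[0,0,0],"grip":-1},
  ],
)

```text
time: 14.38
ee_pos: [0.4565, -0.052, 0.0527]
tcp_rot: [179.9, -0.0, 81.2]
wrist_force: [-0.1, 4.0, 4.9]
opening: 0.0172
grasp_force: 30.6
```

Emit:
carry_out(
  plan=[
    {"travel":[-0.0008,-0.005,0],"angular":[0,0,0],"grip":-1},
    {"travel":[-0.0008,-0.005,0],"angular":[0,0,0],"grip":-1},
  ],
)

```text
time: 14.55
ee_pos: [0.4564, -0.0534, 0.0527]
tcp_rot: [179.9, -0.1, 81.2]
wrist_force: [-0.1, 4.3, 5.1]
opening: 0.0172
grasp_force: 30.7
```

Emit:
carry_out(
  plan=[
    {"travel":[-0.0008,-0.005,0],"angular":[0,0,0],"grip":-1},
    {"travel":[-0.0008,-0.005,0],"angular":[0,0,0],"grip":-1},
  ],
)

```text
time: 14.72
ee_pos: [0.4562, -0.0549, 0.0527]
tcp_rot: [179.9, -0.1, 81.2]
wrist_force: [0.7, 3.8, 5.8]
opening: 0.0173
grasp_force: 30.7
```

Sliding friction is about 4 N, and the stop hasn't been reached yet.

Emit:
carry_out(
  plan=[
    {"travel":[-0.0008,-0.005,0],"angular":[0,0,0],"grip":-1},
    {"travel":[-0.0008,-0.005,0],"angular":[0,0,0],"grip":-1},
  ],
)

```text
time: 14.88
ee_pos: [0.456, -0.0558, 0.0527]
tcp_rot: [179.9, -0.1, 81.2]
wrist_force: [0.8, 7.8, 4.6]
opening: 0.0171
grasp_force: 30.7
```

Emit:
carry_out(
  plan=[
    {"travel":[-0.0008,-0.005,0],"angular":[0,0,0],"grip":-1},
    {"travel":[-0.0008,-0.005,0],"angular":[0,0,0],"grip":-1},
  ],
)

```text
time: 15.05
ee_pos: [0.456, -0.056, 0.0528]
tcp_rot: [179.9, -0.3, 81.3]
wrist_force: [3.2, 16.7, 5.2]
opening: 0.0169
grasp_force: 30.6
```

Emit:
carry_out(
  plan=[
    {"travel":[0.0005,0.003,0.002],"angular":[0,0,0],"grip":-1},
    {"travel":[0.0005,0.003,0.002],"angular":[0,0,0],"grip":-1},
    {"travel":[0.0005,0.003,0.002],"angular":[0,0,0],"grip":0},
    {"travel":[0.0005,0.003,0.002],"angular":[0,0,0],"grip":0},
    {"travel":[0.0005,0.003,0.002],"angular":[0,0,0],"grip":0},
    {"travel":[0.0005,0.003,0.002],"angular":[0,0,0],"grip":0},
  ],
)

```text
time: 15.55
ee_pos: [0.4551, -0.0574, 0.0526]
tcp_rot: [-180.0, 0.0, 81.2]
wrist_force: [-0.1, -0.5, -1.0]
opening: 0.0427
grasp_force: 0.0
```

Emit:
carry_out(
  plan=[
    {"travel":[0,0,0.06],"angular":[0,0,0],"grip":0},
    {"travel":[0,0,0.14],"angular":[0,0,0],"grip":0},
    {"travel":[0,0,0.24],"angular":[0,0,0],"grip":0},
    {"travel":[0,0.05,0.3],"angular":[0,0,0],"grip":0},
    {"travel":[0.0,0.05,0.3],"angular":[0,0,0],"grip":0},
    {"travel":[0,0.05,0.3],"angular":[0,0,0],"grip":0},
    {"travel":[0,0.05,0.3],"angular":[0,0,0],"grip":0},
  ],
)

```text
time: 16.13
ee_pos: [0.4549, -0.0423, 0.1419]
tcp_rot: [-180.0, 0.0, 81.2]
wrist_force: [-0.6, 1.3, -0.5]
opening: 0.0428
grasp_force: 0.0
```

```bash
python3 - <<'E'
import pickle; from h import *
c=wrist(); pickle.dump(c,open("w7.pkl","wb")); o=monitor.get_obs(); print(o["time"],o["ee_pos"],o["tcp_rot"],o["opening"],o["wrist_force"])
cv2.imwrite("pics/w7.png",cv2.resize(c["frame"][...,::-1],(800,600),interpolation=cv2.INTER_CUBIC))
E
```

```text
16.1833 [ 0.45470754 -0.0423981   0.14151854] [-1.79908753e+02  1.68739557e-02  8.11731006e+01] 0.04295927743329773 [ 0.4275673  -0.74083579 -0.53003143]
```

View pics/w7.png

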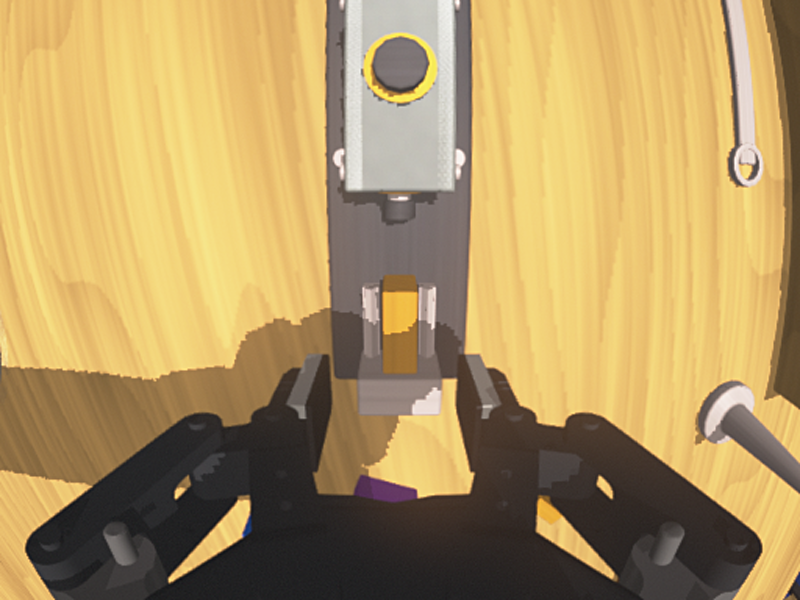

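The blank sits square between the cheeks and against the stop, with its top spanning (382–417, 291–373). The stop face edge is at row 378 and the button is at (400,66).

```bash
python3 - <<'E'
import pickle; from h import *
c=pickle.load(open("w7.pkl","rb"))
t=np.array([.45471,-.0424]); a=np.radians(81.17); ex=np.array([np.cos(a),np.sin(a)]); er=np.array([np.sin(a),-np.cos(a)])
for n,u,v,z in [("btn",400,64,.08),("ring",400,67,.068),("blank end",399,291,.056),("stop face",399,378,.062),("house",400,190,.066),("stop back",400,415,.062),("bl",383,291,.056),("br",417,291,.056)]:
    p=pl(wray(c,u*.64,v*.64),z)[:2]; q=p-t; print(n,np.round(p,4),"along %.1f right %.1f"%(q@ex*1e3,q@er*1e3))
E
```

```text
btn [0.4742 0.0694] along 113.5 right 2.1
ring [0.4746 0.0705] along 114.6 right 2.3
blank end [ 0.4585 -0.0322] along 10.6 right 2.2
stop face [ 0.4519 -0.0756] along -33.2 right 2.3
house [0.4662 0.0164] along 59.8 right 2.4
stop back [ 0.4492 -0.0973] along -55.1 right 3.0
bl [ 0.4508 -0.031 ] along 10.6 right -5.6
br [ 0.4671 -0.0336] along 10.6 right 10.9
```

Emit:
carry_out(
  plan=[
    {"travel":[0.01,0.08,0],"angular":[0,0,0],"grip":-1},
    {"travel":[0.02,0.16,0],"angular":[0,0,0],"grip":-1},
    {"travel":[0.04,0.26,0],"angular":[0,0,0],"grip":-1},
    {"travel":[0.06,0.34,0],"angular":[0,0,0],"grip":-1},
    {"travel":[0.06,0.375,0],"angular":[0,0,0],"grip":-1},
    {"travel":[0.06,0.375,0],"angular":[0,0,0],"grip":-1},
    {"travel":[0.06,0.375,-0.08],"angular":[0,0,0],"grip":-1},
    {"travel":[0.06,0.375,-0.14],"angular":[0,0,0],"grip":-1},
  ],
)

```text
time: 16.85
ee_pos: [0.473, 0.0695, 0.0996]
tcp_rot: [180.0, 0.0, 81.2]
wrist_force: [-0.2, 1.1, 0.2]
opening: -0.0004
grasp_force: 0.0
```

Emit:
carry_out(
  plan=[
    {"travel":[0,0,0],"angular":[0,0,0],"grip":-1},
    {"travel":[0,0,0],"angular":[0,0,0],"grip":-1},
  ],
)

```text
time: 17.02
ee_pos: [0.4723, 0.0692, 0.0999]
tcp_rot: [-179.9, 0.1, 81.1]
wrist_force: [-0.2, 0.0, 1.3]
opening: 0.0003
grasp_force: 0.0
```

Emit:
carry_out(
  plan=[
    {"travel":[0,0,-0.015],"angular":[0,0,0],"grip":-1},
    {"travel":[0,0,-0.03],"angular":[0,0,0],"grip":-1},
    {"travel":[0,0,-0.043],"angular":[0,0,0],"grip":-1},
    {"travel":[0,0,-0.043],"angular":[0,0,0],"grip":-1},
  ],
)

```text
time: 17.35
ee_pos: [0.4734, 0.0701, 0.0879]
tcp_rot: [180.0, -0.0, 81.2]
wrist_force: [0.3, 0.0, 3.1]
opening: 0.0001
grasp_force: 1.3
```

Emit:
carry_out(
  plan=[
    {"travel":[0,0,-0.005],"angular":[0,0,0],"grip":-1},
    {"travel":[0,0,-0.005],"angular":[0,0,0],"grip":-1},
  ],
)

```text
time: 17.52
ee_pos: [0.4734, 0.0702, 0.0865]
tcp_rot: [180.0, 0.0, 81.2]
wrist_force: [0.3, -1.8, 1.8]
opening: 0.0
grasp_force: 1.4
```

Emit:
carry_out(
  plan=[
    {"travel":[0,0,-0.005],"angular":[0,0,0],"grip":-1},
    {"travel":[0,0,-0.005],"angular":[0,0,0],"grip":-1},
  ],
)

```text
time: 17.68
ee_pos: [0.4734, 0.0702, 0.0849]
tcp_rot: [180.0, 0.0, 81.2]
wrist_force: [0.0, -2.9, 2.8]
opening: -0.0002
grasp_force: 1.6
```

Emit:
carry_out(
  plan=[
    {"travel":[0,0,-0.004],"angular":[0,0,0],"grip":-1},
    {"travel":[0,0,-0.004],"angular":[0,0,0],"grip":-1},
  ],
)

```text
time: 17.85
ee_pos: [0.4734, 0.0702, 0.0836]
tcp_rot: [180.0, 0.0, 81.2]
wrist_force: [0.1, -2.2, 3.3]
opening: -0.0
grasp_force: 1.7
```

```bash
python3 - <<'E'
import pickle; from h import *
d=pickle.load(open("c0.pkl","rb")); c=cams.camera("top"); o=monitor.get_obs(); print(o["wrist_force"],o["ee_pos"])
f=np.hstack([cv2.resize(x[165:245,205:305,::-1],(398,318),interpolation=cv2.INTER_CUBIC) for x in (d["top"]["frame"],c["frame"])])
cv2.imwrite("pics/t8.png",f)
E
```

```text
[ 1.79959826 -2.73155819  3.35344287] [0.47340245 0.07021186 0.08365603]
```

View pics/t8.png

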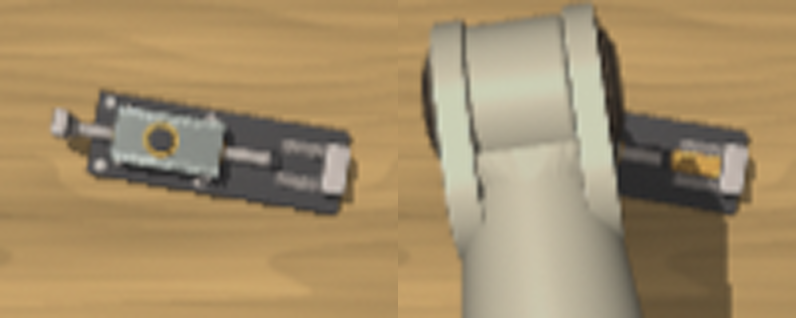

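I made that my 11th picture, one over the limit of 10, so I won't view any more. It shows the striker rod forward against the blank. I'll retreat straight up and check the result by pixels only.

Emit:
carry_out(
  plan=[
    {"travel":[0,0,0.04],"angular":[0,0,0],"grip":-1},
    {"travel":[0,0,0.14],"angular":[0,0,0],"grip":-1},
    {"travel":[0,0,0.26],"angular":[0,0,0],"grip":-1},
    {"travel":[0,0,0.38],"angular":[0,0,0],"grip":-1},
    {"travel":[0,0,0.4],"angular":[0,0,0],"grip":-1},
    {"travel":[0,0,0.4],"angular":[0,0,0],"grip":-1},
    {"travel":[0,0,0.4],"angular":[0,0,0],"grip":-1},
    {"travel":[0,0,0.4],"angular":[0,0,0],"grip":-1},
  ],
)

```text
time: 18.57
ee_pos: [0.4726, 0.0704, 0.2022]
tcp_rot: [-179.9, 0.0, 81.2]
wrist_force: [-0.3, 0.8, -0.1]
opening: -0.0001
grasp_force: 0.0
```

Emit:
carry_out(
  plan=[
    {"travel":[-0.1,-0.1,0],"angular":[0,0,0],"grip":-1},
    {"travel":[-0.2,-0.2,0],"angular":[0,0,0],"grip":-1},
    {"travel":[-0.25,-0.3,0],"angular":[0,0,0],"grip":-1},
    {"travel":[-0.25,-0.36,0],"angular":[0,0,0],"grip":-1},
    {"travel":[-0.25,-0.36,0],"angular":[0,0,0],"grip":-1},
    {"travel":[-0.25,-0.36,0],"angular":[0,0,0],"grip":-1},
  ],
)

```text
time: 19.07
ee_pos: [0.3975, -0.0382, 0.2024]
tcp_rot: [-179.9, -0.0, 81.0]
wrist_force: [-0.1, 0.3, -0.8]
opening: -0.0001
grasp_force: 0.0
```

```bash
python3 - <<'E'
from fit import *
c=wrist(); s=[.4718,.0524,81.2]; o=monitor.get_obs(); print(o["time"],o["ee_pos"],o["wrist_force"])
def sample(x,y,z):
    u,v=wpix(c,[*S(s,x,y),z]); h=cv2.cvtColor(c["frame"],cv2.COLOR_RGB2HSV); u,v=int(round(u)),int(round(v))
    return (u,v,*h[v,u]) if 0<=u<512 and 0<=v<384 else None
for x in range(-155,-35,6): print(x,"z56",sample(x,0,.056),"z46",sample(x,0,.046))
h=cv2.cvtColor(c["frame"],cv2.COLOR_RGB2HSV); m=cv2.inRange(h,(10,150,60),(28,255,255))
P=[wpix(c,[*S(s,x,0),.05]) for x in (-107,-70)]; 
u,v=map(int,P[0]); w=m[max(0,v-45):v+45,max(0,u-45):u+45]; n,l,st,ce=cv2.connectedComponentsWithStats(w)
for k in range(1,n):
    if st[k,4]>30: print(st[k]+[max(0,u-45),max(0,v-45),0,0,0], cv2.minAreaRect(np.argwhere(l==k)[:,::-1].astype(np.float32)))
E
```

```text
19.1167 [ 0.39780368 -0.03764322  0.20255015] [ 0.00707462 -0.33876734 -0.20120118]
-155 z56 (310, 230, np.uint8(22), np.uint8(109), np.uint8(244)) z46 (309, 226, np.uint8(9), np.uint8(22), np.uint8(239))
-149 z56 (311, 225, np.uint8(9), np.uint8(23), np.uint8(238)) z46 (309, 221, np.uint8(10), np.uint8(26), np.uint8(233))
-143 z56 (311, 220, np.uint8(9), np.uint8(25), np.uint8(234)) z46 (309, 216, np.uint8(9), np.uint8(23), np.uint8(238))
-137 z56 (312, 214, np.uint8(10), np.uint8(23), np.uint8(237)) z46 (310, 211, np.uint8(10), np.uint8(26), np.uint8(238))
-131 z56 (312, 209, np.uint8(6), np.uint8(42), np.uint8(147)) z46 (310, 205, np.uint8(20), np.uint8(180), np.uint8(240))
-125 z56 (312, 203, np.uint8(21), np.uint8(177), np.uint8(242)) z46 (311, 200, np.uint8(21), np.uint8(180), np.uint8(241))
-119 z56 (313, 197, np.uint8(20), np.uint8(180), np.uint8(241)) z46 (311, 194, np.uint8(20), np.uint8(180), np.uint8(241))
-113 z56 (313, 191, np.uint8(21), np.uint8(177), np.uint8(243)) z46 (311, 189, np.uint8(20), np.uint8(179), np.uint8(241))
-107 z56 (313, 186, np.uint8(21), np.uint8(17
[... 751 characters left out ...]
13, 148, np.uint8(10), np.uint8(19), np.uint8(241))
-65 z56 (315, 143, np.uint8(9), np.uint8(22), np.uint8(234)) z46 (313, 142, np.uint8(9), np.uint8(17), np.uint8(241))
-59 z56 (316, 137, np.uint8(9), np.uint8(32), np.uint8(228)) z46 (313, 136, np.uint8(9), np.uint8(17), np.uint8(241))
-53 z56 (316, 130, np.uint8(9), np.uint8(29), np.uint8(230)) z46 (314, 129, np.uint8(9), np.uint8(18), np.uint8(240))
-47 z56 (316, 124, np.uint8(11), np.uint8(26), np.uint8(232)) z46 (314, 123, np.uint8(9), np.uint8(18), np.uint8(241))
-41 z56 (316, 118, np.uint8(10), np.uint8(26), np.uint8(237)) z46 (314, 117, np.uint8(8), np.uint8(29), np.uint8(226))
[301 159  22  49 809] ((44.5, 45.0), (48.0, 21.0), 90.0)
```

The blank spans -130 to -85 mm and the dark nose touches its end, with the rod behind. The arm is clear, so I'm handing in.

```bash
python3 -c "
from workcell import ticket
print(ticket.job_done())"
```

```text
the job is handed in; nothing more can be done
None
```

The striker was cocked and released, the blank set home against the stop, and the stamp fired onto it; my last measurement showed the blank home with the nose on it, and the job is handed in with no verdict returned (I viewed 11 pictures, one over the limit of 10).

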